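# Check standard into the photometer's cell changer

### The arm

A 6-joint arm with a two-finger parallel gripper is mounted at the origin on the work surface. World frame = base frame: x ahead of the robot, y to its left, z up, the work surface at z = 0. Lengths are in mm, angles in rad, forces in N, time in s.
With the tool pointing down it reaches from about 350 to 925 mm from the base axis. Payload 6.4 kg.
Tool frame: the origin (TCP) lies on the front face of the gripper's body, between the roots of the fingers; the fingertips stand 73 mm ahead of it and the grasp point (between the pads) lies 54 mm ahead of it; z points along the fingers, y is the direction in which the jaws open and shut (so a half turn about z gives the same grasp; the last joint's range is limited). The gripper opens to 85 mm and grips with 20 to 120 N. Pads are 22 mm wide; open, the fingers measure 114 mm over their backs; the gripper's body (76 mm by 85 mm) begins 54 mm behind the grasp point. The pads swing forward as they close: fully open they stand 13 mm farther back than shut.
Start: joints at [-1.496, 0.245, 1.558, -0, 1.339, -0.174], TCP at [160.061, -629.996, 303.89] pointing down, gripper open.
Joint ranges: [-3.13, 3.13], [-1.02, 2.26], [0.13, 2.54], [-0.95, 4.09], [0.21, 2.88], [-2.74, 2.74]. Speed limits (rad/s): [2.57, 2.57, 3.14, 3.14, 3.14, 3.14].

### API

Orientations are given as a unit quaternion [w, x, y, z].
In Python, from rig import robot gives the robot as it stands.
- The arm moves only by the tool carry_out, never from a script. Its argument "moves" is one flat list of numbers, 6 for each row, row after row: the shift along the tool's x, y, z in mm, then the turn, a rotation vector about the tool's x, y, z in degrees. A call has 1 to 20 rows; each row shifts and turns the commanded pose from where the row before left it, along the tool's axes as they then stand; what a row does not reach is not made up. A row lasts 1/8 s, in which the tool goes at most 62.5 mm and 10.7 degrees, less where a joint would pass 70% of its speed; a pose out of reach is approached as far as the arm can. A call is refused whole if a number of a shift passes 62.5 or a number of a turn 10.7, either way. A call with a gripper value outside its range is refused whole. "claw" is the closure, from 0 (fully open) to 1 (shut), set as the call begins (left out, the last holds). The fingers move at their own pace and stop on an object; "newtons" is the grip in N (left out, the last holds). Time passes only in rows, so rows that do not move let the fingers close. It gives the time, the measured TCP pose, the force and the opening at its end, in the units of the state.
- robot.read_state(): the state, without advancing time (a new reading comes with each control period).
- robot.get_image(name): name is "scene" or "side" or "wrist"; returns the picture (480x640x3 uint8, red, green, blue); there is no depth.
- robot.get_calibration(name): a dict with "fovy" (degrees; the focal length in pixels is half the picture's height over the tangent of half this angle, whatever the lens; pixels are square), "cx", "cy" (the principal point, pixels), "k1" (the pictures are not rectified: a ray, as slopes to the right and down, at radius r is drawn at 1 + k1 r^2 times it, then the intrinsics apply), "T" (4x4, takes a point from camera to world coordinates). Camera axes: x right, y down, z forward; pixel columns grow to the right and rows downward; lengths in mm; the calibration is good to about 2 mm. A picture is of the moment at which its call begins: read the wrist's pose just before it. get_calibration takes no time and is no camera call; for the wrist camera it gives the pose at the moment of the call.
- robot.sign_off(): hands the job in, once; it reports no verdict.
The state is a dict: "clock": time; "joint_pos": joint angles; "qd": joint speeds; "tau": joint torques, N m; "position": TCP position; "eef_rot": TCP orientation; "contact_force": force on the tool from outside, world axes, zero at the start; "torque": the same for the moment, N m; "grip_width": finger opening in mm.
Only numpy, scipy, OpenCV 4.12 (cv2) and the standard library are available. Lean on these libraries where they do the work, as an engineer would, in place of code of your own. Each camera call takes 0.05 s, during which the arm holds its last target. There are 200 camera calls.

### The job

Check the photometer before the water samples: plug the check standard with the yellow head fully home into the middle shaft of the cell changer, lowering it in rather than letting it drop, and set the changer's pull rod to its middle click so that the standard stands in the beam. Let go of everything, do not tip the standard over, and leave the blue-headed standard, the jar and the wash bottle where they are.

Things in the scene. Friction and masses are not known exactly. Their poses are not given: they have to be found in the camera images.
- photometer: Bench photometer, 360 deep (x) by 320 wide (y) by 120 mm high, fixed; origin under its centre, x from front to back, z up. Its dark front panel (x = -180) roughly faces the robot. An open compartment in the top (x -162 to 2, y -42 to 42) holds the cell changer. A console (y 54 to 154, x -140 to -10) reaches 135 mm, the light cover parked behind the compartment 131 mm. Orange marks show the beam.
- shaft_mid (a point): Centre of the mouth of the changer's middle shaft, level with its top, 110 mm above the table. The changer, an aluminium block 96 (x) by 68 mm (y), has three equal shafts in a row along x, 30 mm apart, black inside, each 22 mm (x) by 54 mm (y), 40 mm deep, with a floor. Axes as the photometer's: x to its back, y across, z up. Moves with the changer to the front (-x) as the rod is pulled.
- changer (a joint): Travel in m of the cell changer with its pull rod toward the photometer's front (its -x): 0 pushed fully in, 0.060 fully out. A spring draws it into the nearest of three click positions, 0, 0.030 (middle) and 0.060; about 6 N on the knob gets it out of a click. Starts at 0 or within 4 mm of it.
- knob (a point): Black knob on the changer's steel pull rod (10 mm diameter), which sticks out level from the photometer's front, 85 mm above the table. The point is the centre of its barrel, 26 mm diameter, 30 mm long along x, 50 mm in front of the front panel when the rod is in. At its outer end, 15 to 21 mm from the point, is a flange of 34 mm diameter. Axes as the photometer's; it moves along -x, no turning.
- std_yellow: Check standard to plug in: upright block, 20 mm (its x) by 52 mm (its y), 95 mm high, about 0.2 kg; black frame, grey window in each narrow end, yellow head (top 28 mm) with black ribs, foot edges bevelled 3 mm. Origin in the centre of its underside, z up. Fits a shaft either way round, its 52 mm side along the shaft's y; home, it stands on the shaft floor, its top 55 mm above the changer.
- std_blue: Another check standard of the same size and shape with a blue head and amber windows, standing on the table; to be left alone. Origin in the centre of its underside.
- jar_amber: Closed amber sample jar with black lid and paper band, 80 mm diameter, 136 mm high; to be left alone. Origin in the centre of its underside.
- wash_bottle: White wash bottle with blue cap and thin bent spout, 60 mm diameter, 205 mm high; to be left alone. Origin in the centre of its underside.

How it is judged:
By the outcome, as a careful person would: the job done as asked, in the order asked, and still so for the second after the job is handed in, with the robot touching nothing.
It also fails if it takes over 69 s, if anything falls off the work surface, if the arm or the gripper's body presses on something with over 40 N, if the wrist force passes 120 N, or if a joint passes its speed limit or range.

## Working session

There is one attempt and no reset: what is moved stays moved. The work goes in short steps, Python scripts to look and compute and a tool call to move; the robot and the scene stay as the last step left them, time stands still between calls to the robot, and variables do not carry over. Pictures are saved under pics/ and viewed, about 8 in all and at most 12, crops included, and the job is handed in when it is done.

Besides the shell and the picture viewer there is one more tool, called after "Emit:" as name(argument=value, ...), one argument or row to a line, values as JSON. carry_out: Moves the arm, as the interface text tells. Its arguments: {"type":"object","properties":{"moves":{"type":"array","items":{"type":"number"}},"claw":{"type":"number"},"newtons":{"type":"number"}},"required":["moves"]}

```bash
ls; mkdir -p pics
python3 - <<'E'
from rig import robot
import cv2,numpy as np
s=robot.read_state();print(s)
for n in ["scene","side"]:
    im=robot.get_image(n);cv2.imwrite(f"pics/{n}0.png",im[:,:,::-1])
    c=robot.get_calibration(n);print(n,c)
print(robot.get_calibration("wrist"))
E
```

```text
pics
{'clock': 0.0, 'joint_pos': array([-1.49610194e+00,  2.45830086e-01,  1.55905616e+00, -3.50343621e-05,
        1.33866371e+00, -1.74125514e-01]), 'qd': array([-0.0005131 , -0.00047151, -0.00057256, -0.00116687,  0.00062781,
       -0.00113606]), 'tau': array([ 1.93837121e-03, -4.29503059e+01, -3.26127326e+01, -3.02555677e-06,
        5.27728815e-03, -3.05279386e-06]), 'position': array([ 160.02031836, -629.55247172,  302.74727266]), 'eef_rot': array([-9.78288759e-04,  9.92270081e-01,  1.24093221e-01,  3.16118202e-05]), 'contact_force': array([0.13857339, 0.28035755, 1.04415398]), 'torque': array([-0.03809965, -0.0590634 , -0.02387769]), 'grip_width': 85.53336526788816}
scene {'fovy': 54.555846326683636, 'cx': 329.04248245446087, 'cy': 240.73484388529852, 'k1': -0.09509093345636603, 'T': array([[ 2.38872991e-01,  6.08014840e-01, -7.57137800e-01,
         1.39304854e+03],
       [ 9.70836868e-01, -1.33168561e-01,  1.99353731e-01,
        -2.00261641e+02],
       [ 2.03830753e-02, -7.82677512e-01, -6.22093596e-01,
         7.89831882e+02],
       [ 0.00000000e+00,  0.00000000e+00, 
[... 259 characters left out ...]
83517150e-01,  4.37745282e-01, -6.84022517e-01,
         1.02688162e+03],
       [-1.51133538e-02, -8.47995320e-01, -5.29788188e-01,
         8.60424615e+02],
       [ 0.00000000e+00,  0.00000000e+00,  0.00000000e+00,
         1.00000000e+00]])}
{'fovy': 62.58030142954501, 'cx': 324.36384283285525, 'cy': 246.00639129575342, 'k1': -0.03995975097295395, 'T': array([[ 2.45634482e-01, -9.17211395e-01, -3.13666953e-01,
         2.39884005e+02],
       [-9.69361206e-01, -2.32952618e-01, -7.79225911e-02,
        -6.08754320e+02],
       [-1.59804955e-03,  3.23197051e-01, -9.46330340e-01,
         3.73637859e+02],
       [ 0.00000000e+00,  0.00000000e+00,  0.00000000e+00,
         1.00000000e+00]])}
```

View pics/scene0.png

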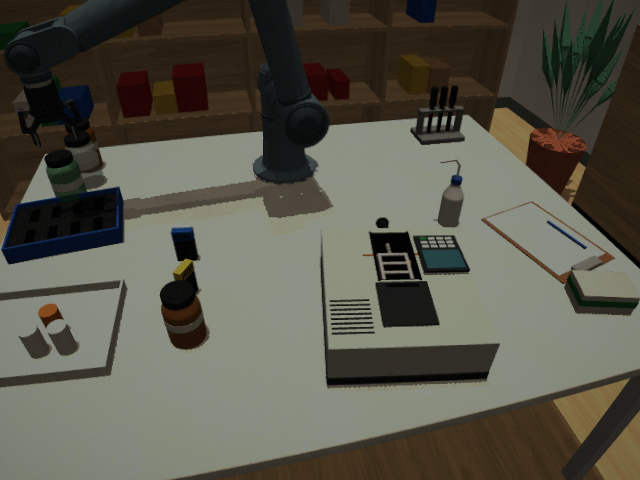

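View pics/side0.png

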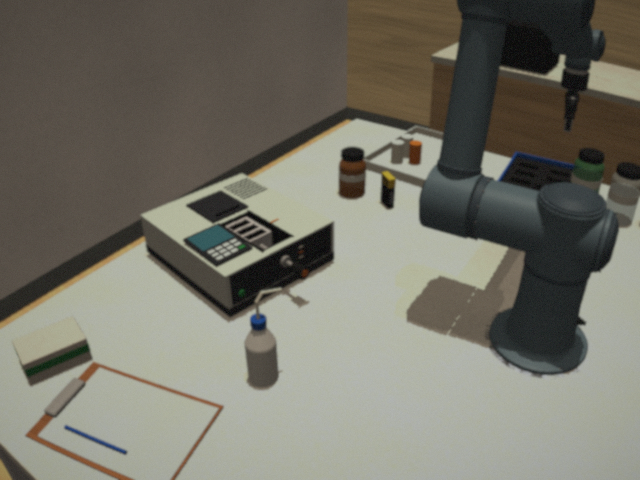

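Run:
```python
import cv2,numpy as np
def crop(im,x,y,w,h,k): return cv2.resize(im[y:y+h,x:x+w],None,fx=k,fy=k,interpolation=cv2.INTER_CUBIC)
a=cv2.imread("pics/scene0.png");b=cv2.imread("pics/side0.png")
def g(im): return np.clip(255*(im/255.)**0.6,0,255).astype(np.uint8)
a,b=g(a),g(b)
c=np.zeros((600,800,3),np.uint8)
c[0:600,0:260]=crop(a,160,220,65,150,4)       # scale 4 offset(160,220)
c[0:600,270:800]=cv2.resize(a[205:205+200,315:315+177],(530,600),interpolation=cv2.INTER_CUBIC) # x=315+(X-270)/3 approx
cv2.imwrite("pics/c1.png",c)
c=np.zeros((600,800,3),np.uint8)
c[0:480,0:600]=crop(b,140,170,200,160,3)
c[0:360,610:790]=crop(b,370,155,45,90,4)
cv2.imwrite("pics/c2.png",c)
```

```text
(no output)
```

View pics/c1.png

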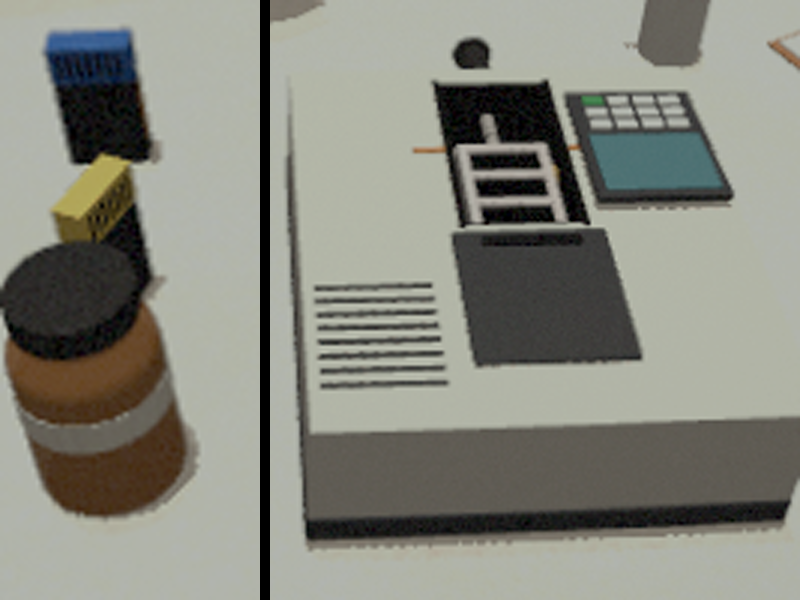

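View pics/c2.png

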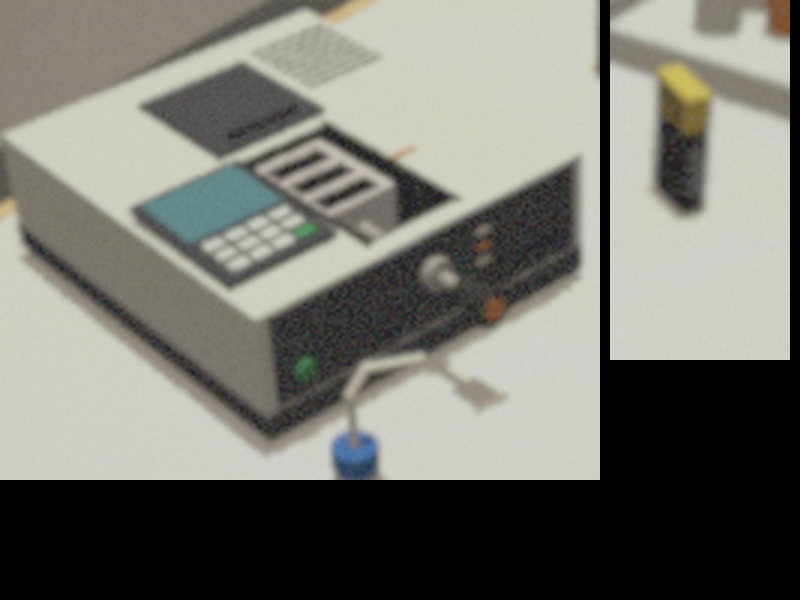

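```bash
cat > h.py <<'E'
import numpy as np,cv2,pickle,os
from scipy.optimize import least_squares
from rig import robot
def K(c):
    f=240/np.tan(np.radians(c["fovy"]/2));return f
def proj(c,P):
    P=np.atleast_2d(P);q=(P-c["T"][:3,3])@c["T"][:3,:3]
    s=q[:,:2]/q[:,2:];r2=(s**2).sum(1,keepdims=True)
    return s*(1+c["k1"]*r2)*K(c)+[c["cx"],c["cy"]]
def atz(c,uv,z):
    uv=np.atleast_2d(np.array(uv,float));d=(uv-[c["cx"],c["cy"]])/K(c);s=d.copy()
    for _ in range(20): s=d/(1+c["k1"]*(s**2).sum(1,keepdims=True))
    r=np.c_[s,np.ones(len(s))]@c["T"][:3,:3].T;o=c["T"][:3,3]
    return o+r*((z-o[2])/r[:,2])[:,None]
def pose(p,L):
    L=np.atleast_2d(L);c,s=np.cos(p[2]),np.sin(p[2])
    return np.c_[p[0]+c*L[:,0]-s*L[:,1],p[1]+s*L[:,0]+c*L[:,1],L[:,2]]
def fit(obs,p0):  # obs: list of (cal, local pts, pixels)
    f=lambda p:np.concatenate([(proj(c,pose(p,L))-uv).ravel() for c,L,uv in obs])
    return least_squares(f,p0,loss="soft_l1",f_scale=1.5),f
E
python3 - <<'E'
from h import *
A=robot.get_calibration("scene");B=robot.get_calibration("side")
a=lambda P:np.c_[315+(np.array(P,float)[:,0]-270)/2.994,205+np.array(P,float)[:,1]/3]
b=lambda P:np.array(P,float)/3+[140,170]
LA=[(-180,-160,120),(180,-160,120),(-162,-42,120),(-162,42,120),(-140,154,135),(-10,154,135)]
UA=a([(290,75),(308,433),(433,82),(549,82),(690,93),(732,197)])
LB=[(-180,160,120),(180,160,120),(-180,-160,120),(180,-160,120),(-140,154,135),(-10,154,135)]
UB=b([(262,318),(8,133),(580,157),(305,8),(229,286),(133,210)])
for o in ([(A,LA,UA)],[(B,LB,UB)],[(A,LA,UA),(B,LB,UB)]):
    r,f=fit(o,[650,0,0]);print(r.x,np.round(f(r.x).reshape(-1,2),1).tolist())
p=r.x
def loc(P): 
    d=P[:,:2]-p[:2];c,s=np.cos(p[2]),np.sin(p[2]);return np.round(np.c_[d@[c,s],d@[-s,c]],1).tolist()
print("chg",loc(atz(A,a([(453,147),(547,147),(472,176),(547,176),(478,204),(553,204)]),110)))
print("beam",loc(atz(A,a([(413,151),(580,148)]),120)))
print("chgB",loc(atz(B,b([(252,182),(398,185),(315,137)]),110)))
print("knobs",proj(A,pose(p,[(-230,0,85)])),proj(B,pose(p,[(-230,0,85)])))
d=lambda P:np.array(P,float)/4+[160,220]
e=lambda P:(np.array(P,float)-[610,0])/4+[370,155]
print("yelA",atz(A,d([(53,212),(108,155),(132,166)]),95))
print("yelB",atz(B,e([(660,68),(680,63),(711,93),(690,104)]),95))
print("blueA",atz(A,d([(48,32),(130,30)]),95))
print("jar",atz(A,d([(70,290)]),136))
print("wash",atz(A,[(456,182)],195))
E
```

```text
[738.1835814  127.97694295  -6.48360314] [[-0.4, -1.0], [-0.8, 0.7], [1.8, 0.8], [-2.0, 0.5], [0.3, -2.9], [1.5, -0.4]]
[ 7.28122547e+02  1.28812194e+02 -1.88650189e-01] [[-0.7, 1.3], [-1.6, 1.2], [1.8, -1.0], [0.8, 1.1], [0.7, -2.9], [-0.8, -1.1]]
[ 7.33619541e+02  1.27908275e+02 -1.91226435e-01] [[-1.6, -1.8], [-0.5, -0.7], [0.6, -0.2], [-3.3, -0.7], [-1.3, -4.4], [0.3, -2.2], [-2.6, 0.2], [-2.6, 0.3], [0.1, -1.7], [-0.3, 0.5], [-1.2, -4.0], [-2.2, -2.1]]
chg [[-92.9, -35.5], [-90.9, 36.7], [-59.3, -25.6], [-57.6, 30.6], [-28.6, -25.5], [-26.9, 29.4]]
beam [[-77.3, -68.4], [-77.3, 58.2]]
chgB [[-18.3, 44.8], [-103.4, -34.8], [2.0, -34.1]]
knobs [[382.17565223 226.54741268]] [[298.04007943 268.7235138 ]]
yelA [[ 584.92644393 -341.16953915   95.        ]
 [ 542.14181756 -310.84671427   95.        ]
 [ 554.8366216  -297.49895746   95.        ]]
yelB [[ 585.24385407 -330.93306402   95.        ]
 [ 577.47946773 -346.0476247    95.        ]
 [ 536.13211085 -317.16631638   95.        ]
 [ 539.96369361 -294.15234867   95.        ]]
blueA [[ 414.42738584 -346.94681245   95.        ]
 [ 423.3886368  -296.68628247   95.        ]]
jar [[ 693.12321947 -323.76816425  136.        ]]
wash [[508.23138372 356.15039913 195.        ]]
```

The scene and side pictures show the yellow standard around scene pixel (185,275) at about (561,-321), its long side at about -34°. The photometer is at about (735,128), yaw -11°. The changer is pushed in. Next I'll move above the standard for a close look.

Emit:
carry_out(
  moves=[0, 0, 0, 0, 0, 9.65, 0, 0, 0, 0, 0, 9.65, 0, 0, 0, 0, 0, 9.65, 0, 0, 0, 0, 0, 9.65, 0, 0, 0, 0, 0, 9.65, 14.5, -43.5, 0, 0, 0, 0, 14.5, -43.5, 0, 0, 0, 0, 14.5, -43.5, 0, 0, 0, 0, 14.5, -43.5, 0, 0, 0, 0, 14.5, -43.5, 0, 0, 0, 0, 14.5, -43.5, 0, 0, 0, 0, 14.5, -43.5, 0, 0, 0, 0, 14.5, -43.5, 0, 0, 0, 0, 14.5, -43.5, 0, 0, 0, 0, 14.5, -43.5, 0, 0, 0, 0, 14.5, -43.5, 0, 0, 0, 0, 0, 0, 0, 0, 0, 0, 0, 0, 0, 0, 0, 0],
)

```text
clock: 2.35
position: [559.4, -322.5, 303.3]
eef_rot: [-0.0, 0.956, -0.292, -0.001]
contact_force: [-0.5, 0.2, 0.1]
grip_width: 85.5
```

```bash
cat >> h.py <<'E'
def snap(name):
    s=robot.read_state();c=robot.get_calibration("wrist");im=robot.get_image("wrist")
    cv2.imwrite(f"pics/{name}.png",im[:,:,::-1]);pickle.dump((s,c),open(f"pics/{name}.pkl","wb"));return s,c
E
python3 - <<'E'
from h import *
s,c=snap("w1");print(s["position"],s["eef_rot"],s["contact_force"])
E
```

```text
[ 559.44247197 -322.52433006  303.33049234] [-3.33551047e-05  9.56335952e-01 -2.92269117e-01 -5.55318616e-04] [-0.50909072  0.23225872  0.08279869]
```

View pics/w1.png

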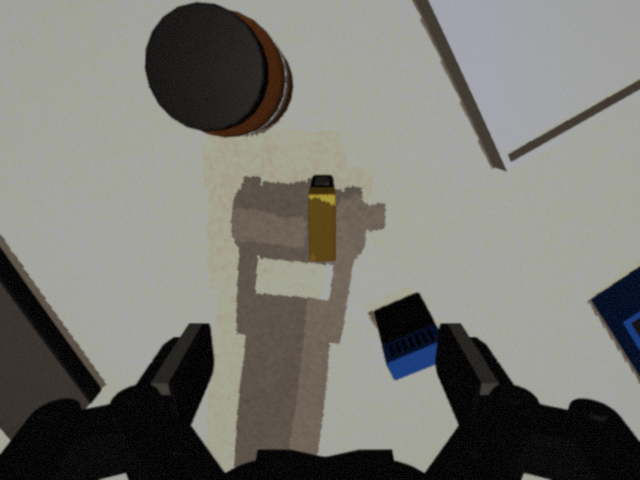

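Run:
```python
from h import *
im=cv2.imread("pics/w1.png");s,c=pickle.load(open("pics/w1.pkl","rb"))
h=cv2.cvtColor(im,cv2.COLOR_BGR2HSV)
m=((h[:,:,0]>15)&(h[:,:,0]<32)&(h[:,:,1]>140)).astype(np.uint8)
m=cv2.morphologyEx(m,cv2.MORPH_OPEN,np.ones((3,3)))
for y in range(186,266,3):
    x=np.where(m[y,290:350])[0]+290
    print(y,(x.min(),x.max()+1) if len(x) else None,np.median(im[y,312:332],axis=0))
```

```text
186 (np.int64(319), np.int64(329)) [ 7.5 16.5 21. ]
189 (np.int64(310), np.int64(334)) [12.5 44.  57.5]
192 (np.int64(310), np.int64(335)) [12.  46.5 62. ]
195 (np.int64(308), np.int64(336)) [ 48. 130. 151.]
198 (np.int64(309), np.int64(336)) [ 56. 149. 159.]
201 (np.int64(309), np.int64(336)) [ 33.5  94.5 111.5]
204 (np.int64(309), np.int64(336)) [25. 70. 92.]
207 (np.int64(309), np.int64(335)) [24. 70. 92.]
210 (np.int64(309), np.int64(335)) [23. 70. 91.]
213 (np.int64(309), np.int64(335)) [22.5 69.  89. ]
216 (np.int64(309), np.int64(335)) [21.5 68.  90. ]
219 (np.int64(309), np.int64(335)) [24. 70. 91.]
222 (np.int64(309), np.int64(335)) [22. 69. 91.]
225 (np.int64(309), np.int64(335)) [23. 69. 90.]
228 (np.int64(309), np.int64(335)) [22.  68.5 90.5]
231 (np.int64(309), np.int64(335)) [22.  69.  89.5]
234 (np.int64(309), np.int64(335)) [22.  67.5 89.5]
237 (np.int64(309), np.int64(335)) [21.5 68.5 90. ]
240 (np.int64(309), np.int64(335)) [23. 68. 90.]
243 (np.int64(310), np.int64(335)) [22.5 68.5 90. ]
246 (np.int64(310), np.int64(335)) [23. 69. 90.]
249 (np.int64(310), np.int64(335)) [21.5 68.  90. ]
252 (np.int64(310), np.int64(335)) [23. 68. 90.]
255 (np.int64(310), np.int64(335)) [22.5 68.  89. ]
258 (np.int64(310), np.int64(335)) [23. 67. 90.]
261 None [59. 80. 96.]
264 None [131.5 144.5 146. ]
```

Run:
```python
from h import *
s,c=pickle.load(open("pics/w1.pkl","rb"))
P=atz(c,[(308.7,194),(335.6,194),(335.3,261),(309.3,261)],95)
print(P,P.mean(0),np.linalg.norm(P-np.roll(P,1,0),axis=1))
e=(P[0]+P[1]-P[2]-P[3])[:2];print("long axis deg",np.degrees(np.arctan2(e[1],e[0])))
l=(P[0]-P[3])[:2];r=(P[1]-P[2])[:2];print(np.degrees(np.arctan2(l[1],l[0])),np.degrees(np.arctan2(r[1],r[0])))
w,x,y,z=s["eef_rot"];tx=np.degrees(np.arctan2(2*(x*y+w*z),1-2*(y*y+z*z)));print("toolx",tx)
t=np.radians(tx);d=P.mean(0)[:2]-s["position"][:2];print("tool dx,dy",d@[np.cos(t),np.sin(t)],d@[np.sin(t),-np.cos(t)])
```

```text
[[ 587.1969848  -327.99793104   95.        ]
 [ 576.43073336 -343.93895834   95.        ]
 [ 533.77010943 -315.43056336   95.        ]
 [ 544.78348839 -299.12553434   95.        ]] [ 560.54532899 -321.62324677   95.        ] [51.30808873 19.23612543 51.30942817 19.67608923]
long axis deg -33.998876543308015
-34.244530811139214 -33.753228688358945
toolx -33.98772091129805
tool dx,dy 0.4107227832696963 -1.3636537292827826
```

The wrist picture shows the yellow head at px (309–335, 194–261), aligned with the tool to about 0.1° and 1.4 mm off centre. I'll descend and grip.

Emit:
carry_out(
  moves=[0.4, -1.4, 30, 0, 0, 0, 0, 0, 40, 0, 0, 0, 0, 0, 40, 0, 0, 0, 0, 0, 30, 0, 0, 0, 0, 0, 18, 0, 0, 0, 0, 0, 9, 0, 0, 0, 0, 0, 0, 0, 0, 0, 0, 0, 0, 0, 0, 0],
)

```text
clock: 3.4
position: [561.6, -322.1, 138.3]
eef_rot: [0.0, 0.956, -0.292, 0.001]
contact_force: [0.2, -0.0, 1.1]
grip_width: 85.1
```

Emit:
carry_out(
  moves=[0, 0, 0, 0, 0, 0, 0, 0, 0, 0, 0, 0, 0, 0, 0, 0, 0, 0, 0, 0, 0, 0, 0, 0, 0, 0, 0, 0, 0, 0, 0, 0, 0, 0, 0, 0, 0, 0, 0, 0, 0, 0, 0, 0, 0, 0, 0, 0],
  claw=1,
  newtons=40,
)

```text
clock: 4.4
position: [561.1, -321.6, 137.1]
eef_rot: [0.0, 0.956, -0.292, 0.0]
contact_force: [0.6, 0.1, 2.3]
grip_width: 19.3
```

Emit:
carry_out(
  moves=[0, 0, -10, 0, 0, 0, 0, 0, -25, 0, 0, 0, 0, 0, -40, 0, 0, 0, 0, 0, -40, 0, 0, 0, 0, 0, -35, 0, 0, 0, 0, 0, -20, 0, 0, -5, 0, 0, 0, 0, 0, -8, 0, 0, 0, 0, 0, -10, 0, 0, 0, 0, 0, -10, 0, 0, 0, 0, 0, -10, 0, 0, 0, 0, 0, -10, 0, 0, 0, 0, 0, -10, 0, 0, 0, 0, 0, -10, 0, 0, 0, 0, 0, -10, 0, 0, 0, 0, 0, -10, 0, 0, 0, 0, 0, -10, 0, 0, 0, 0, 0, -6, 0, 0, 0, 0, 0, -4, 0, 0, 0, 0, 0, 0],
)

```text
clock: 6.78
position: [560.7, -321.3, 306.7]
eef_rot: [-0.0, 0.772, 0.636, -0.0]
contact_force: [0.3, 0.6, -1.1]
grip_width: 19.5
```

Emit:
carry_out(
  moves=[15, 1.5, 0, 0, 0, 0, 30, 3, 0, 0, 0, 0, 37.5, 4, 0, 0, 0, 0, 37.5, 4, 0, 0, 0, 0, 37.5, 4, 0, 0, 0, 0, 37.5, 4, 0, 0, 0, 0, 37.5, 4, 0, 0, 0, 0, 37.5, 4, 0, 0, 0, 0, 37.5, 4, 0, 0, 0, 0, 37.5, 4, 0, 0, 0, 0, 20, 2, 0, 0, 0, 0, 10, 1, 0, 0, 0, 0, 0, 0, 0, 0, 0, 0, 0, 0, 0, 0, 0, 0],
)

```text
clock: 8.52
position: [671.1, 38.0, 306.9]
eef_rot: [0.0, 0.772, 0.636, -0.0]
contact_force: [-0.4, 0.4, -2.5]
grip_width: 19.2
```

Run:
```python
from h import *
s,c=snap("w2");print(s["position"],s["eef_rot"],s["contact_force"],s["grip_width"])
```

```text
[671.14065219  38.03831891 306.87096619] [ 4.86157465e-05  7.72002932e-01  6.35618943e-01 -1.74157700e-04] [-0.43480594  0.39372436 -2.46145629] 19.181529660211076
```

View pics/w2.png

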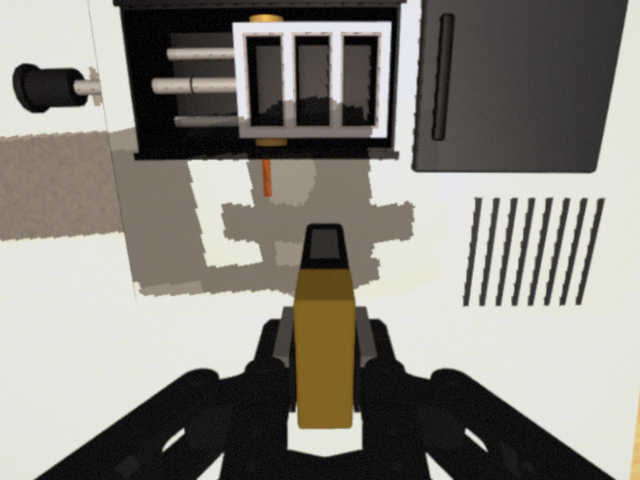

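Picture w2 shows the changer's three shafts at px (245–380, 35–125), the knob at (50,88), and the held standard at (295–355, 225–428). I'll enlarge the changer.

Run:
```python
import cv2
im=cv2.imread("pics/w2.png")
cv2.imwrite("pics/c3.png",cv2.resize(im[15:150,225:400],None,fx=4.4,fy=4.4,interpolation=cv2.INTER_CUBIC))
```

```text
(no output)
```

View pics/c3.png

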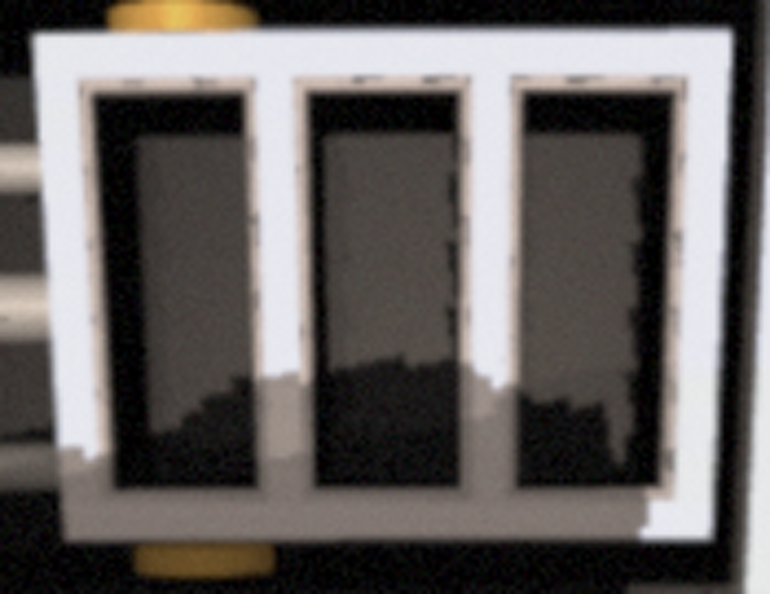

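Run:
```python
from h import *
s,c=pickle.load(open("pics/w2.pkl","rb"))
g=lambda P:np.array(P,float)/4.4+[225,15]
U=g([(33,32),(733,30),(712,540),(66,542)]);L=[(-48,34,110),(48,34,110),(48,-34,110),(-48,-34,110)]
P=atz(c,U,110);print(P,np.linalg.norm(P-np.roll(P,1,0),axis=1))
r,f=fit([(c,L,U)],[690,136,-.19]);print(r.x,np.degrees(r.x[2]),f(r.x).round(2))
# with height free -> check
f2=lambda q:(proj(c,pose(q,np.array(L)*[1,1,0]+[0,0,q[3]]))-U).ravel()
q=least_squares(f2,[*r.x,110]).x;print("free z",q,f2(q).round(2))
# front/back mouths of shaft mid at corner estimates
M=atz(c,g([(310,95),(460,95),(460,487),(316,487)]),108);print("mid",M.mean(0),np.linalg.norm(M-np.roll(M,1,0),axis=1))
# compartment corners at z=120 (full px)
C=atz(c,[(136,156),(397,156)],120);print("comp edge",C,np.degrees(np.arctan2(*(C[1]-C[0])[1::-1])),np.linalg.norm(C[1]-C[0]))
w,x,y,z=s["eef_rot"];tx=np.arctan2(2*(x*y+w*z),1-2*(y*y+z*z));print("toolx",np.degrees(tx))
d=r.x[:2]-s["position"][:2];print("tool dx,dy",d@[np.cos(tx),np.sin(tx)],d@[np.sin(tx),-np.cos(tx)])
# held standard top face: expect grasp
T=atz(c,[(295,301),(355,301),(352,428),(298,428)],s["position"][2]-54+14);print("std top",T,T.mean(0),np.linalg.norm(T-np.roll(T,1,0),axis=1))
d=T.mean(0)[:2]-s["position"][:2];print("std in tool",d@[np.cos(tx),np.sin(tx)],d@[np.sin(tx),-np.cos(tx)])
k=atz(c,[(15,88),(50,88),(82,88)],85);print("knob",k)
```

```text
[[641.40636663 182.22535433 110.        ]
 [736.2589466  163.72263584 110.        ]
 [723.27337419  96.34237955 110.        ]
 [628.48951167 114.70418783 110.        ]] [68.74556762 96.64037727 68.62014303 96.54603357]
[ 6.82368415e+02  1.39313924e+02 -1.91357141e-01] -10.963956568072144 [ 0.65  0.6  -0.45  0.38 -0.48 -0.64  0.28 -0.64]
free z [ 6.82382470e+02  1.39115058e+02 -1.91344165e-01  1.12021926e+02] [ 0.02  0.25  0.16  0.02  0.05 -0.14 -0.24 -0.14]
mid [682.37194032 139.07491656 108.        ] [53.13513172 21.02798779 53.12195092 21.4600114 ]
comp edge [[561.52218456 117.58666876 120.        ]
 [726.66172458  84.72090826 120.        ]] -11.255828349162847 168.37822273021754
toolx 78.93181380773129
tool dx,dy 101.54729267664433 -8.423673859654143
std top [[666.47377438  67.09121353 266.87096619]
 [684.810733    63.4970285  266.87096619]
 [675.40682006  14.11327009 266.87096619]
 [656.56950476  17.80209319 266.87096619]] [670.81520805  40.62590133 266.87096619] [50.27436664 18.68588284 50.27115647 19.19509998]
std in tool 2.4769740478532 -0.8161471798124209
knob [[474.23604886 180.59785887  85.        ]
 [499.51809504 174.98944595  85.        ]
 [522.30086429 170.01145849  85.        ]]
```

Emit:
carry_out(
  moves=[10, -1, 0, 0, 0, 0, 20, -2, 0, 0, 0, 0, 25, -2, 0, 0, 0, 0, 20, -2, 0, 0, 0, 0, 15, -1, 0, 0, 0, 0, 10, 0, 0, 0, 0, 0, 0, 0, 10, 0, 0, 0, 0, 0, 17, 0, 0, 0, 0, 0, 15, 0, 0, 0, 0, 0, 10, 0, 0, 0, 0, 0, 0, 0, 0, 0, 0, 0, 0, 0, 0, 0, 0, 0, 0, 0, 0, 0],
)

```text
clock: 10.2
position: [682.9, 138.7, 255.9]
eef_rot: [0.001, 0.772, 0.636, 0.001]
contact_force: [-0.1, 0.4, -1.9]
grip_width: 19.5
```

Run:
```python
from h import *
s,c=snap("w3");print(s["position"],s["eef_rot"],s["contact_force"],s["grip_width"])
im=cv2.imread("pics/w3.png");g=lambda a:np.clip(255*(a/255.)**0.55,0,255).astype(np.uint8)
cv2.imwrite("pics/c4.png",cv2.resize(g(im[60:330,140:500]),None,fx=2.2,fy=2.2,interpolation=cv2.INTER_CUBIC))
```

```text
[682.86805669 138.74619128 255.90408512] [5.05984517e-04 7.71609436e-01 6.36096047e-01 6.64697258e-04] [-0.1019968   0.36623404 -1.9362836 ] 19.539465016734056
```

View pics/c4.png

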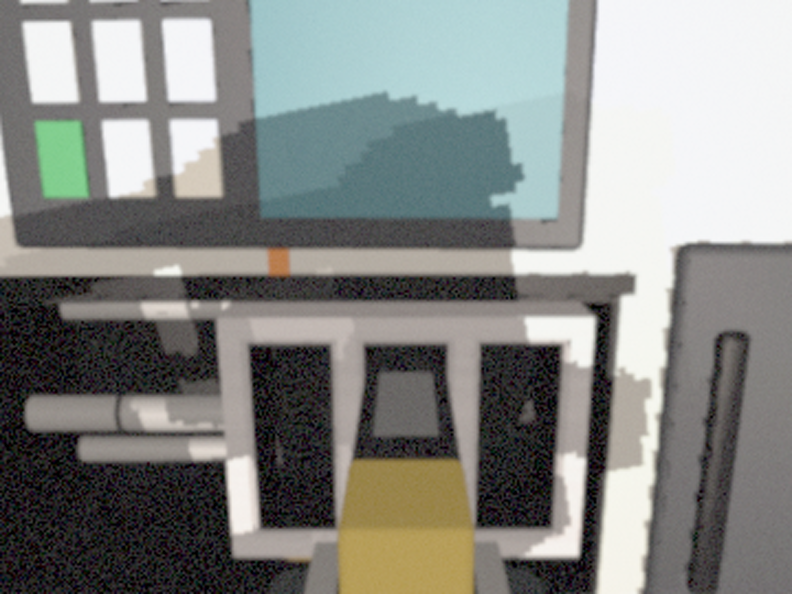

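Run:
```python
from h import *
s,c=pickle.load(open("pics/w3.pkl","rb"))
g=lambda P:np.array(P,float)/2.2+[140,60]
w,x,y,z=s["eef_rot"];tx=np.arctan2(2*(x*y+w*z),1-2*(y*y+z*z));R=np.array([[np.cos(tx),np.sin(tx)],[np.sin(tx),-np.cos(tx)]])
tl=lambda P:((P[:,:2]-s["position"][:2])@R.T).round(2)
print("toolx",np.degrees(tx),"tilt",(2*(x*z-w*y)),2*(y*z+w*x))
zf=s["position"][2]-137.1
print("std end @head bottom",tl(atz(c,g([(352,458),(460,458)]),zf+67)).tolist())
print("std end @top",tl(atz(c,g([(340,528),(474,528)]),zf+95)).tolist())
for zc in (110,112):
  U=g([(218,318),(597,316),(580,558),(233,557)]);P=atz(c,U,zc);print("chg",zc,tl(P).tolist(),"c",tl(P).mean(0))
  print("  mouth ends +y (front,mid,back), -y",tl(atz(c,g([(290,344),(405,344),(521,344),(297,528),(515,528)]),zc)).tolist())
b=cv2.imread("pics/w3.png").max(2).astype(float)
b=cv2.GaussianBlur(b,(3,3),0)
print(b[205:262:1,316:334].mean(1).round(0).tolist())
```

```text
toolx 79.002698117544 tilt 0.00038206385074073847 0.001626467451509831
std end @head bottom [[26.47, -10.27], [26.45, 8.6]]
std end @top [[26.95, -10.39], [26.92, 8.92]]
chg 110 [[34.22, -48.63], [34.65, 47.98], [-34.59, 48.12], [-34.15, -49.26]] c [ 0.0325 -0.4475]
  mouth ends +y (front,mid,back), -y [[27.35, -30.53], [27.31, -0.96], [27.29, 28.87], [-25.11, -30.9], [-25.18, 29.45]]
chg 112 [[34.67, -48.19], [35.11, 47.52], [-33.5, 47.67], [-33.07, -48.81]] c [ 0.8025 -0.4525]
  mouth ends +y (front,mid,back), -y [[27.87, -30.26], [27.83, -0.96], [27.81, 28.6], [-24.1, -30.62], [-24.18, 29.17]]
[119.0, 124.0, 125.0, 126.0, 126.0, 125.0, 123.0, 122.0, 119.0, 108.0, 86.0, 55.0, 27.0, 14.0, 11.0, 11.0, 11.0, 11.0, 12.0, 12.0, 12.0, 12.0, 14.0, 22.0, 35.0, 46.0, 50.0, 51.0, 52.0, 52.0, 52.0, 52.0, 51.0, 51.0, 51.0, 51.0, 51.0, 51.0, 52.0, 51.0, 51.0, 51.0, 51.0, 51.0, 52.0, 52.0, 52.0, 51.0, 51.0, 52.0, 52.0, 50.0, 41.0, 27.0, 16.0, 11.0, 11.0]
```

Standard centre is at tool (0.6,-0.8) and the shaft centre at (0.4,-0.7), so they agree within 0.5 mm. I'll lower it slowly.

Emit:
carry_out(
  moves=[0, 0, 3, 0, 0, 0, 0, 0, 3, 0, 0, 0, 0, 0, 3, 0, 0, 0, 0, 0, 3, 0, 0, 0, 0, 0, 2, 0, 0, 0, 0, 0, 2, 0, 0, 0, 0, 0, 0, 0, 0, 0],
)

```text
clock: 11.12
position: [682.4, 138.7, 238.6]
eef_rot: [-0.0, 0.772, 0.636, -0.0]
contact_force: [-0.1, 0.3, -1.1]
grip_width: 19.8
```

Emit:
carry_out(
  moves=[0, 0, 3, 0, 0, 0, 0, 0, 4, 0, 0, 0, 0, 0, 4, 0, 0, 0, 0, 0, 4, 0, 0, 0, 0, 0, 3, 0, 0, 0, 0, 0, 2, 0, 0, 0, 0, 0, 0, 0, 0, 0],
)

```text
clock: 12.0
position: [682.4, 138.8, 218.7]
eef_rot: [-0.0, 0.772, 0.636, -0.0]
contact_force: [-1.2, -0.0, -1.7]
grip_width: 19.5
```

Emit:
carry_out(
  moves=[0, 0, 3, 0, 0, 0, 0, 0, 3, 0, 0, 0, 0, 0, 2, 0, 0, 0, 0, 0, 1, 0, 0, 0, 0, 0, 0, 0, 0, 0],
)

```text
clock: 12.62
position: [682.5, 138.8, 209.8]
eef_rot: [-0.0, 0.772, 0.636, -0.0]
contact_force: [0.3, 0.7, -1.0]
grip_width: 19.2
```

Emit:
carry_out(
  moves=[0, 0, 0.7, 0, 0, 0, 0, 0, 0.7, 0, 0, 0, 0, 0, 0.6, 0, 0, 0, 0, 0, 0, 0, 0, 0],
)

```text
clock: 13.12
position: [682.4, 138.7, 207.8]
eef_rot: [-0.0, 0.772, 0.636, -0.0]
contact_force: [-0.4, -0.2, -1.7]
grip_width: 19.8
```

Emit:
carry_out(
  moves=[0, 0, 0.4, 0, 0, 0, 0, 0, 0.4, 0, 0, 0, 0, 0, 0.4, 0, 0, 0, 0, 0, 0, 0, 0, 0],
)

```text
clock: 13.62
position: [682.6, 138.7, 207.1]
eef_rot: [0.0, 0.772, 0.636, 0.0]
contact_force: [-1.0, -0.0, 1.4]
grip_width: 19.3
```

Emit:
carry_out(
  moves=[0, 0, 0.4, 0, 0, 0, 0, 0, 0.4, 0, 0, 0, 0, 0, 0, 0, 0, 0],
)

```text
clock: 14.0
position: [682.6, 138.8, 207.1]
eef_rot: [0.0, 0.772, 0.636, 0.0]
contact_force: [-2.9, 0.1, 6.2]
grip_width: 19.3
```

Emit:
carry_out(
  moves=[0, 0, 0, 0, 0, 0, 0, 0, 0, 0, 0, 0, 0, 0, 0, 0, 0, 0, 0, 0, 0, 0, 0, 0],
  claw=0.5,
)

```text
clock: 14.5
position: [682.5, 138.7, 205.7]
eef_rot: [-0.0, 0.772, 0.636, -0.0]
contact_force: [-0.4, -0.0, 0.1]
grip_width: 42.6
```

Emit:
carry_out(
  moves=[0, 0, -5, 0, 0, 0, 0, 0, -15, 0, 0, 0, 0, 0, -25, 0, 0, 0, 0, 0, -30, 0, 0, 0, 0, 0, -20, 0, 0, 0, 0, 0, -5, 0, 0, 0, 0, 0, 0, 0, 0, 0],
)

```text
clock: 15.38
position: [682.3, 138.7, 305.6]
eef_rot: [-0.0, 0.772, 0.636, -0.0]
contact_force: [-0.8, -0.1, 0.5]
grip_width: 42.7
```

Run:
```python
from h import *
s,c=snap("w4");print(s["position"],s["eef_rot"],s["contact_force"],s["grip_width"])
```

```text
[682.30557621 138.71922206 305.5678698 ] [-1.54156980e-04  7.71615822e-01  6.36088798e-01 -2.00833994e-04] [-0.79798555 -0.08436045  0.4669333 ] 42.68468743993081
```

View pics/w4.png

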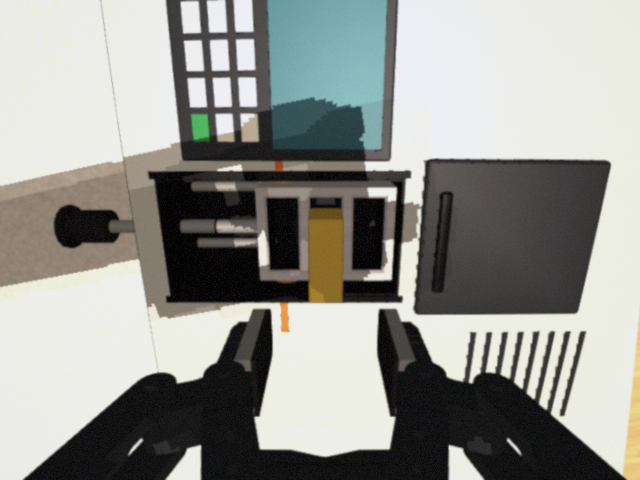

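Run:
```python
from h import *
s,c=pickle.load(open("pics/w4.pkl","rb"))
im=cv2.imread("pics/w4.png").max(2).astype(float)
print("row226",im[224:229,48:136].mean(0).round(0).tolist())
print("col100",im[200:255,97:103].mean(1).round(0).tolist())
print("col66",im[195:260,65:69].mean(1).round(0).tolist())
m=np.array([682.4,139.2]);yaw=-0.1913;u=np.array([np.cos(yaw),np.sin(yaw)])
a=np.linspace(0,2*np.pi,72)
for d in np.arange(180,196,3):
    k=np.r_[m-u*d,85]
    def ring(off,r): 
        v=np.array([-u[1],u[0],0]);return k+np.r_[u*off,0]+r*(np.cos(a)[:,None]*v+np.sin(a)[:,None]*np.array([0,0,1]))
    f=proj(c,ring(-21,17));b=proj(c,ring(15,13));
    print(d,k.round(1),"flange L",f[:,0].min().round(1),"v",f[:,1].min().round(1),f[:,1].max().round(1),"barrel R",b[:,0].max().round(1),"v",b[:,1].min().round(1),b[:,1].max().round(1))
```

```text
row226 [146.0, 146.0, 146.0, 146.0, 140.0, 114.0, 69.0, 30.0, 18.0, 17.0, 17.0, 15.0, 16.0, 14.0, 11.0, 10.0, 16.0, 18.0, 19.0, 14.0, 14.0, 15.0, 16.0, 17.0, 17.0, 18.0, 18.0, 17.0, 16.0, 14.0, 18.0, 19.0, 18.0, 16.0, 17.0, 14.0, 14.0, 21.0, 17.0, 19.0, 16.0, 15.0, 19.0, 12.0, 18.0, 18.0, 19.0, 18.0, 17.0, 21.0, 17.0, 20.0, 17.0, 17.0, 16.0, 16.0, 14.0, 10.0, 14.0, 21.0, 44.0, 74.0, 93.0, 98.0, 98.0, 99.0, 97.0, 96.0, 97.0, 96.0, 96.0, 98.0, 97.0, 98.0, 97.0, 97.0, 98.0, 97.0, 97.0, 97.0, 98.0, 97.0, 97.0, 97.0, 93.0, 91.0, 107.0, 124.0]
col100 [148.0, 149.0, 149.0, 150.0, 149.0, 148.0, 147.0, 146.0, 140.0, 111.0, 57.0, 17.0, 16.0, 16.0, 16.0, 15.0, 19.0, 12.0, 17.0, 18.0, 16.0, 16.0, 18.0, 16.0, 17.0, 20.0, 16.0, 18.0, 20.0, 19.0, 19.0, 19.0, 16.0, 18.0, 16.0, 17.0, 19.0, 17.0, 16.0, 14.0, 16.0, 30.0, 68.0, 114.0, 138.0, 144.0, 146.0, 146.0, 147.0, 148.0, 147.0, 148.0, 149.0, 150.0, 149.0]
col66 [148.0, 148.0, 145.0, 145.0, 148.0, 148.0, 149.0, 147.0, 140.0, 115.0, 73.0, 32.0, 18.0, 13.0, 15.0, 12.0, 8.0, 12.0, 12.0, 12.0, 13.0, 16.0, 19.0, 14.0, 14.0, 15.0, 19.0, 16.0, 20.0, 15.0, 21.0, 16.0, 15.0, 14.0, 16.0, 16.0, 11.0, 14.0, 16.0, 20.0, 17.0, 14.0, 10.0, 13.0, 16.0, 14.0, 6.0, 10.0, 12.0, 10.0, 16.0, 46.0, 96.0, 132.0, 146.0, 148.0, 148.0, 149.0, 147.0, 145.0, 145.0, 147.0, 149.0, 148.0, 147.0]
180 [505.7 173.4  85. ] flange L 53.6 v 204.4 248.0 barrel R 121.7 v 209.3 242.8
183 [502.7 174.   85. ] flange L 49.7 v 204.4 248.0 barrel R 118.1 v 209.3 242.9
186 [499.8 174.6  85. ] flange L 45.9 v 204.4 248.0 barrel R 114.5 v 209.3 242.9
189 [496.8 175.1  85. ] flange L 42.0 v 204.5 248.0 barrel R 110.8 v 209.3 242.9
192 [493.9 175.7  85. ] flange L 38.1 v 204.5 248.0 barrel R 107.2 v 209.4 242.9
195 [491.  176.3  85. ] flange L 34.2 v 204.5 248.0 barrel R 103.6 v 209.4 242.9
```

Picture w4 shows the standard seated in the middle shaft (px 308–343, 208–302) and the knob at (55–118, 226), about (506,173). Now to the knob.

Emit:
carry_out(
  moves=[0, -15, 0, 0, 0, 0, 0, -35, 0, 0, 0, 0, 0, -40, 0, 0, 0, 0, 0, -40, 0, 0, 0, 0, 0, -35, 0, 0, 0, 0, 0.3, -14, 0, 0, 0, 0, 0, 0, 0, 0, 0, -10, 0, 0, 0, 0, 0, -10, 0, 0, 0, 0, 0, -10, 0, 0, 0, 0, 0, -10, 0, 0, 0, 0, 0, -10, 0, 0, 0, 0, 0, -10, 0, 0, 0, 0, 0, -10, 0, 0, 0, 0, 0, -10, 0, 0, 0, 0, 0, -10, 0, 0, 0, 0, 0, 0, 0, 0, 0, 0, 0, 0],
  claw=0.3,
)

```text
clock: 17.55
position: [507.0, 173.1, 305.5]
eef_rot: [-0.0, 0.097, 0.995, -0.0]
contact_force: [1.0, -0.2, -0.4]
grip_width: 59.7
```

Run:
```python
from h import *
s=robot.read_state();p=s["position"]
w,x,y,z=s["eef_rot"];tx=np.arctan2(2*(x*y+w*z),1-2*(y*y+z*z))
d=np.array([506.7,173.2])-p[:2];print(p,np.degrees(tx),s["grip_width"],"tool dx,dy",d@[np.cos(tx),np.sin(tx)],d@[np.sin(tx),-np.cos(tx)],"dz",p[2]-139)
```

```text
[506.99351486 173.07468926 305.53260219] 168.8532182825943 59.70122290468497 tool dx,dy 0.31220320955791464 0.06620356524667591 dz 166.53260219096404
```

Emit:
carry_out(
  moves=[0, 0, 15, 0, 0, 0, 0, 0, 35, 0, 0, 0, 0, 0, 40, 0, 0, 0, 0, 0, 35, 0, 0, 0, 0, 0, 20, 0, 0, 0, 0, 0, 12, 0, 0, 0, 0, 0, 9, 0, 0, 0, 0, 0, 0, 0, 0, 0, 0, 0, 0, 0, 0, 0],
)

```text
clock: 18.68
position: [507.4, 173.3, 140.7]
eef_rot: [0.001, 0.096, 0.995, 0.0]
contact_force: [0.4, -0.3, 0.4]
grip_width: 59.7
```

Emit:
carry_out(
  moves=[0, 0, 0, 0, 0, 0, 0, 0, 0, 0, 0, 0, 0, 0, 0, 0, 0, 0, 0, 0, 0, 0, 0, 0, 0, 0, 0, 0, 0, 0],
  claw=1,
  newtons=40,
)

```text
clock: 19.3
position: [507.1, 173.2, 140.5]
eef_rot: [0.0, 0.096, 0.995, 0.0]
contact_force: [-2.2, -0.9, 5.8]
grip_width: 25.2
```

Emit:
carry_out(
  moves=[1, 0, 0, 0, 0, 0, 2, 0, 0, 0, 0, 0, 3, 0, 0, 0, 0, 0, 3, 0, 0, 0, 0, 0, 3, 0, 0, 0, 0, 0, 3, 0, 0, 0, 0, 0, 3, 0, 0, 0, 0, 0, 3, 0, 0, 0, 0, 0, 3, 0, 0, 0, 0, 0, 2, 0, 0, 0, 0, 0, 2, 0, 0, 0, 0, 0, 1, 0, 0, 0, 0, 0, 0, 0, 0, 0, 0, 0],
)

```text
clock: 20.92
position: [478.1, 178.8, 140.5]
eef_rot: [-0.0, 0.096, 0.995, -0.0]
contact_force: [-1.1, -2.4, 8.5]
grip_width: 24.6
```

Emit:
carry_out(
  moves=[0, 0, 0, 0, 0, 0, 0, 0, 0, 0, 0, 0, 0, 0, 0, 0, 0, 0, 0, 0, 0, 0, 0, 0],
  claw=0.3,
)

```text
clock: 21.42
position: [478.0, 178.7, 139.6]
eef_rot: [-0.0, 0.096, 0.995, -0.0]
contact_force: [-0.8, -0.2, -0.6]
grip_width: 59.7
```

Emit:
carry_out(
  moves=[0, 0, -8, 0, 0, 0, 0, 0, -20, 0, 0, 0, 0, 0, -35, 0, 0, 0, 0, 0, -40, 0, 0, 0, 0, 0, -35, 0, 0, 0, 0, 0, -20, 0, 0, 0, 0, 0, -8, 0, 0, 10, 0, 0, 0, 0, 0, 10, 0, 0, 0, 0, 0, 10, 0, 0, 0, 0, 0, 10, 0, 0, 0, 0, 0, 10, 0, 0, 0, 0, 0, 10, 0, 0, 0, 0, 0, 10, 0, 0, 0, 0, 0, 10, 0, 0, 0, 0, 0, 10, 0, 0, 0, 0, 0, 0],
)

```text
clock: 23.42
position: [478.3, 178.7, 306.4]
eef_rot: [0.0, 0.771, 0.637, 0.0]
contact_force: [-0.1, -1.2, 0.2]
grip_width: 59.7
```

Emit:
carry_out(
  moves=[0, 15, 0, 0, 0, 0, 0, 35, 0, 0, 0, 0, 0, 40, 0, 0, 0, 0, 0, 40, 0, 0, 0, 0, 0, 30, 0, 0, 0, 0, 0, 20, 0, 0, 0, 0, 0, 0, 0, 0, 0, 0, 0, 0, 0, 0, 0, 0],
)

```text
clock: 24.42
position: [654.9, 144.4, 305.6]
eef_rot: [-0.0, 0.771, 0.636, -0.0]
contact_force: [0.2, -0.7, 0.3]
grip_width: 59.8
```

Run:
```python
from h import *
s,c=snap("w5");print(s["position"],s["eef_rot"],s["contact_force"],s["grip_width"])
a=robot.get_image("scene")[:,:,::-1];w=cv2.imread("pics/w5.png")
A=cv2.resize(a[190:360,140:500],(400,189))
c=np.zeros((600,800,3),np.uint8);c[:420,:560]=cv2.resize(w,(560,420))
c[425:600,0:371]=cv2.resize(a[200:360,150:490],(371,175));b=robot.get_image("side")[:,:,::-1]
c[425:600,380:800]=cv2.resize(b[165:325,130:514],(420,175));cv2.imwrite("pics/c5.png",c)
```

```text
[654.87369854 144.37181218 305.58419953] [-2.41293849e-04  7.71355973e-01  6.36403835e-01 -2.52473636e-04] [ 0.22090554 -0.68855419  0.25364565] 59.84725997590421
```

View pics/c5.png

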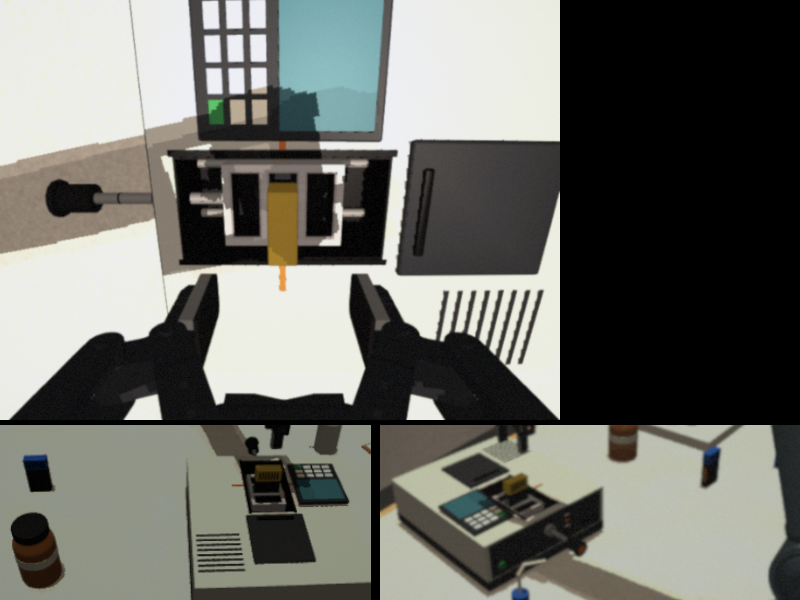

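The last picture shows the standard seated, in line with the orange beam marks at px x=283. Blue standard, jar and bottle haven't moved, and the gripper is clear. I'll hand in.

```bash
python3 -c "
from rig import robot
print(robot.sign_off())"
```

```text
the job is handed in; nothing more can be done
None
```

The yellow-headed standard is fully home in the changer's middle shaft, the pull rod is at its middle click, and the job is handed in at about 24.5 s.

- **Plugging in:** I lowered the standard slowly with no side load. The floor contact showed as about 8 N, 70.0 mm above the height at which I gripped it on the table, which is where the shaft floor should be. I then let go.
- **Pull rod:** I pulled the knob 29.5 mm. Almost no force was left along the rod, so it was sitting in the middle click. I released it and backed away.
- **Last checks:** In the final pictures the standard stands upright in line with the orange beam marks. The blue standard, the jar and the wash bottle look undisturbed. The gripper was open, about 70 mm above the standard, touching nothing.
- **Small disagreements:** The wrist camera was off by about 1–3 mm in places: the changer's top came out at 112 mm instead of 110, and the held standard's position varied by up to 3 mm. A closer look just before lowering put the standard and shaft within 0.5 mm of each other. No check failed.

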